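# Screw down the lid of the food jar on the radio bench

### The arm

A 6-joint arm with a two-finger parallel gripper is mounted at the origin on the work surface. World frame = base frame: x ahead of the robot, y to its left, z up, the work surface at z = 0. Lengths are in m, angles in rad, forces in N, time in s.
With the tool pointing down it reaches from about 0.25 to 0.725 m from the base axis. Payload 4 kg.
Tool frame: the origin (TCP) lies midway between the tips of the shut fingers; the grasp point (between the pads) lies 19 mm behind it; z points along the fingers, y is the direction in which the jaws open and shut (so a half turn about z gives the same grasp; the last joint's range is limited). The gripper opens to 85 mm and grips with 20 to 120 N. Pads are 22 mm wide; open, the fingers measure 114 mm over their backs; the gripper's body (76 mm by 85 mm) begins 54 mm behind the grasp point. The pads swing forward as they close: fully open they stand 13 mm farther back than shut.
Start: joints at [-1.192, 0.241, 0.005, 1.335, 0, 1.571], TCP at [0.185, -0.465, 0.231] pointing down, gripper open.
Joint ranges: [-2.72, 2.72], [-1.05, 1.87], [-1.09, 1.28], [-1.99, 2.15], [-1.42, 1.44], [-3.14, 3.14]. Speed limits (rad/s): [2.79, 2.79, 3.14, 3.14, 3.14, 3.14].

### API

Orientations are given as a unit quaternion [x, y, z, w].
In Python, from workcell import bot, eyes, job gives the robot as it stands.
- The arm moves only by the shell command python3 -m crank 'ROWS'. ROWS is a JSON object of lists of equal length, an entry for each row: "dr": the turn, a rotation vector about the tool's x, y, z in rad, a list of three; "travel": the shift along the tool's x, y, z in m, a list of three; "hand": the finger opening in m, from 0 to 0.0854. In form: {"dr": [[wx, wy, wz], ...], "travel": [[x, y, z], ...], "hand": [hand, ...]}. A call has 1 to 10 rows; each row is the pose to reach, as a shift and turn from the pose commanded when the call began, along the tool's axes at that moment; what a row does not reach only later rows make up. A row lasts 1/8 s, in which the tool goes at most 62.5 mm and 10.7 degrees, less where a joint would pass 70% of its speed; a pose out of reach is approached as far as the arm can. A call with a gripper value outside its range is refused whole. The fingers move at their own pace and stop on an object; the grip force is fixed at half the most. Time passes only in rows, so rows that repeat a pose let the fingers close. It gives the time, the measured TCP pose, the force and the opening at its end, in the units of the state.
- bot.get_obs(): the state, without advancing time (a new reading comes with each control period).
- eyes.camera(name): name is "scene" or "side" or "wrist"; returns a dict with "color" (420x560x3 uint8, red, green, blue), "K" (3x3 intrinsics, pixels), "D" ([k1, k2, p1, p2, k3] as OpenCV has them; the pictures are not rectified), "R" (3x3) and "t" (3): a world point X has camera coordinates R X + t; the wrist camera has in their place "T_tool_cam" (4x4, takes a point from camera to tool coordinates, whose origin is the TCP and whose axes are the flange's). Camera axes: x right, y down, z forward; pixel columns grow to the right and rows downward; lengths in m; the calibration is good to about 2 mm. A picture is of the moment at which its call begins: read the wrist's pose just before it. There is no depth.
- job.job_done(): hands the job in, once; it reports no verdict.
The state is a dict: "clock": time; "joint_pos": joint angles; "joint_vel": joint speeds; "tau": joint torques, N m; "eef_pos": TCP position; "tool_rot": TCP orientation; "ft_force": force on the tool from outside, world axes, zero at the start; "ft_torque": the same for the moment, N m; "grip_width": finger opening in m.
Only numpy, scipy, OpenCV 4.12 (cv2) and the standard library are available. Lean on these libraries where they do the work, as an engineer would, in place of code of your own. Each camera call takes 0.05 s, during which the arm holds its last target.

### The job

Someone left the lid of the squat wide steel food jar sitting loose on top of its thread, right beside the radios. Turn it back (anticlockwise seen from above) until the tab on its rim stands over the tab on the jar's shoulder and press it down so that it drops into the thread, then screw it forward (clockwise) as far as it will go and let go. The tall bottle and the low tin near it are shut already.

Things in the scene. Friction and masses are not known exactly. Their poses are not given: they have to be found in the camera images.
- lid_grip (a point): On the lid's axis, in its upright round black knob (40 mm across, 36 high, grip at any yaw), 14 mm below the knob's top. The steel cap under the knob is 66 mm across, its flat top 22 mm below this point, its lower edge 46 mm below. z up, x towards the lid's tab. Lid loose, about 130 g. Starts resting on the thread, this point 41 mm above jar_mouth; fully home it is 27 mm above it.
- lid_tab (a point): Middle of the black tab (20 mm long, 12 wide, 10 high) standing out from the lid's rim, 43 mm out from the axis, 29 mm below lid_grip; turns with the lid. Starts 45 to 77 degrees clockwise (from above) of the jar's tab. Within about 12 degrees of straight over the jar's tab the lid can drop: pressed with a few N it sinks 10 mm, to 31 mm (lid_grip above jar_mouth). A wall 14 degrees past stops it.
- jar_mouth (a point): Centre of the mouth of the squat wide steel jar (100 mm across, rim 131 mm high), at rim height. Jar fixed to the bench in a square plywood foot 125 mm wide; cannot turn. z up, x towards the jar's tab. A slim bottle 204 mm high and a low tin, both shut, stand in such feet at least 160 mm away.
- jar_tab (a point): Outer end, at the top, of the black tab (14 mm wide) standing out from the jar's shoulder: 74 mm out from the axis, 113 mm above the bench, fixed. Axes as jar_mouth. After the drop, turning clockwise sinks the lid evenly 4 mm over 78 degrees, where it meets a stop: home, its tab 78 degrees clockwise of this one. About 2 mm of free play up and down in the thread; the hand should follow the lid down.
There are look-alikes about, which are no part of the job. Leave any orange look-alike of the part that bears lid_grip alone.

How it is judged:
By the outcome, as a careful person would: the job done as asked, in the order asked, and still so for the second after the job is handed in, with the robot touching nothing.
It also fails if it takes over 35 s, if anything falls off the work surface, if the arm or the gripper's body presses on something with over 40 N, if the wrist force passes 120 N, or if a joint passes its speed limit or range.

## Working session

There is one attempt and no reset: what is moved stays moved. The work goes in short steps, Python scripts to look and compute and a shell command to move; the robot and the scene stay as the last step left them, time stands still between calls to the robot, and variables do not carry over. Pictures are saved under pics/ and viewed, and the job is handed in when it is done.

```bash
mkdir -p pics; ls; python3 - <<'E'
from workcell import bot,eyes,job
import cv2
o=bot.get_obs()
for k in o: print(k,o[k])
for n in ("scene","side","wrist"):
    c=eyes.camera(n); cv2.imwrite(f"pics/{n}0.png",c["color"][:,:,::-1])
    print(n,{k:v for k,v in c.items() if k!="color"})
E
```

```text
pics
clock 0.0
joint_pos [-1.19202389e+00  2.41430971e-01  3.71463964e-03  1.33520031e+00
  1.03401234e-05  1.57078408e+00]
joint_vel [ 0.0009073   0.00024181  0.0004601  -0.00280562 -0.00033804  0.00040186]
tau [ 5.01268532e-04 -3.72321868e+01  2.52404934e+01  1.71295489e-02
  1.55489583e-04  2.54029970e-07]
eef_pos [ 0.1846573  -0.46396621  0.23040032]
tool_rot [ 9.82118264e-01  1.88262027e-01 -1.94497218e-04 -1.04217675e-03]
ft_force [ 0.30342601  0.4504876  -0.61645646]
ft_torque [0.02112717 0.03400006 0.03461329]
grip_width 0.08554715554242043
scene {'K': array([[450.49134522,   0.        , 284.51405883],
       [  0.        , 450.49134522, 215.20675545],
       [  0.        ,   0.        ,   1.        ]]), 'D': array([-0.0977385,  0.       ,  0.       ,  0.       ,  0.       ]), 'R': array([[ 0.11509883,  0.9933039 ,  0.00998131],
       [ 0.670811  , -0.07031129, -0.73828784],
       [-0.73264239,  0.09167163, -0.67441193]]), 't': array([-0.12590554, -0.26014796,  1.4084619 ])}
side {'K': array([[507.7450967 ,   0.        , 277.43607565],
       [  0.        , 507.7450967 , 20
[... 247 characters left out ...]
      [ 0.0547076 , -0.79559736, -0.60335058]]), 't': array([0.52930334, 0.10343735, 1.49437379])}
wrist {'K': array([[300.40135621,   0.        , 273.12439353],
       [  0.        , 300.40135621, 211.30550468],
       [  0.        ,   0.        ,   1.        ]]), 'D': array([-0.00787813,  0.        ,  0.        ,  0.        ,  0.        ]), 'T_tool_cam': array([[ 1.43818588e-03, -9.50841359e-01, -3.09675057e-01,
         8.02250169e-02],
       [ 9.99998953e-01,  1.41788351e-03,  2.90633944e-04,
        -1.31405830e-03],
       [ 1.62736383e-04, -3.09675150e-01,  9.50842403e-01,
        -1.42817315e-01],
       [ 0.00000000e+00,  0.00000000e+00,  0.00000000e+00,
         1.00000000e+00]])}
```

View pics/scene0.png

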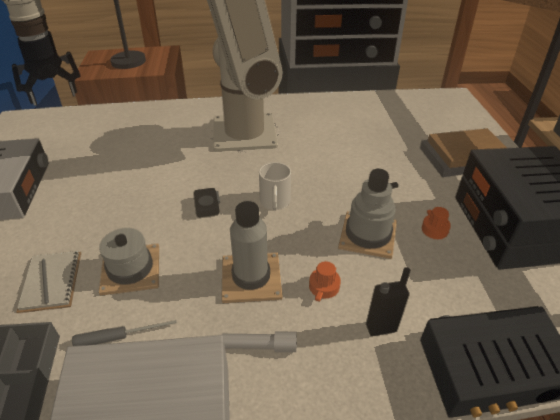

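View pics/side0.png

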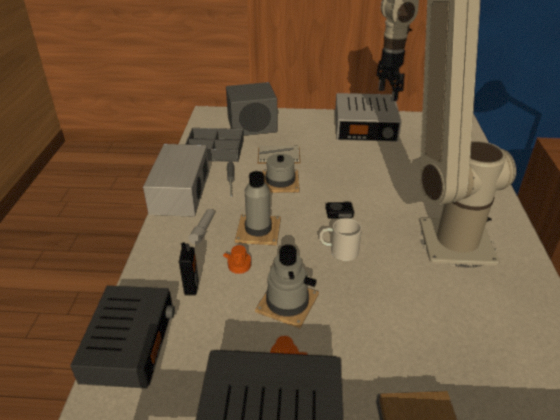

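View pics/wrist0.png

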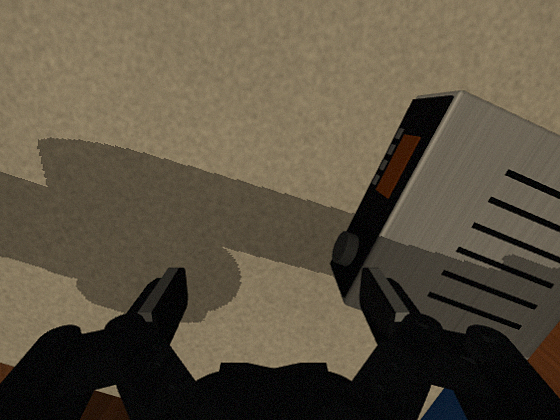

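Candidates in the scene view: the wide jar with a stepped cap and black knob at (373,213), the tall slim bottle at (250,250), the low tin at (125,255), and orange look-alikes at (325,280) and (437,223). The jar at (373,213) fits: it is squat with a wide body, has a tab sticking out, and stands beside the radios. I'll confirm in a crop.

```bash
python3 - <<'E'
import cv2,numpy as np
a=cv2.imread("pics/scene0.png")[160:260,325:425]; b=cv2.imread("pics/side0.png")[235:335,240:340]
f=lambda i:cv2.resize(i,(400,400),interpolation=cv2.INTER_CUBIC)
o=np.hstack([f(a),f(b)]); o=np.clip(o.astype(float)*1.7,0,255).astype('uint8')
cv2.imwrite("pics/crop0.png",o)
E
```

```text
(no output)
```

View pics/crop0.png

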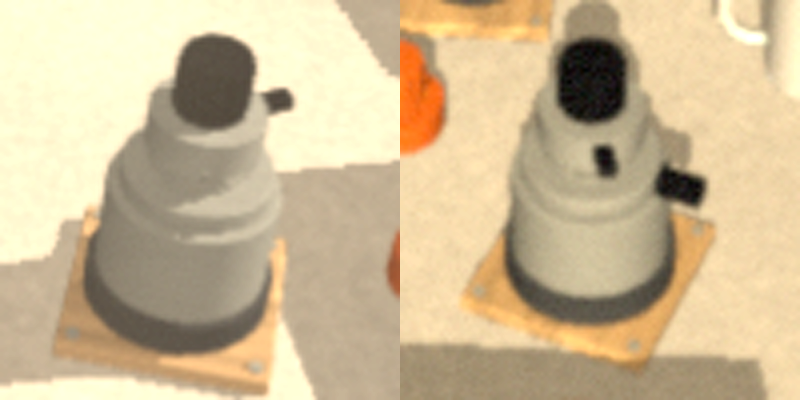

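```bash
cat > h.py <<'E'
import numpy as np,cv2
from scipy.spatial.transform import Rotation as Ro
def ray(c,px,obs=None):
    u=cv2.undistortPoints(np.array([[px]],float),c["K"],c["D"])[0,0]
    d=np.array([u[0],u[1],1.])
    if "R" in c: return -c["R"].T@c["t"], c["R"].T@d
    R=Ro.from_quat(obs["tool_rot"]).as_matrix();T=c["T_tool_cam"]
    return np.array(obs["eef_pos"])+R@T[:3,3], R@T[:3,:3]@d
def plane(c,px,z,obs=None):
    o,d=ray(c,px,obs); return o+d*(z-o[2])/d[2]
def tri(a,b):
    (o1,d1),(o2,d2)=a,b
    s=np.linalg.lstsq(np.stack([d1,-d2],1),o2-o1,rcond=None)[0]
    p,q=o1+s[0]*d1,o2+s[1]*d2
    return (p+q)/2,np.linalg.norm(p-q)
def proj(c,X,obs=None):
    R,t=(c["R"],c["t"]) if "R" in c else (None,None)
    if R is None:
        Rw=Ro.from_quat(obs["tool_rot"]).as_matrix();T=c["T_tool_cam"]
        Rc=Rw@T[:3,:3];tc=np.array(obs["eef_pos"])+Rw@T[:3,3];R=Rc.T;t=-Rc.T@tc
    return cv2.projectPoints(np.atleast_2d(X).astype(float),cv2.Rodrigues(R)[0],t,c["K"],c["D"])[0][:,0]
E
python3 - <<'E'
from h import *
from workcell import eyes
s=eyes.camera("scene");d=eyes.camera("side")
# knob blob centroid
def blob(c,x0,y0,x1,y1,th):
    g=c["color"][y0:y1,x0:x1].max(2); m=(g<th).astype('uint8')
    n,l,st,ce=cv2.connectedComponentsWithStats(m)
    return [(st[i][:5].tolist()+np.array([x0,y0,0,0,0])).tolist()+(ce[i]+[x0,y0]).round(1).tolist() for i in range(1,n) if st[i][4]>8]
for th in(45,60):
  print(th,blob(s,350,160,410,215,th)); print(blob(d,265,240,325,300,th))
# centre of body
E
```

```text
45 []
[[280, 245, 16, 20, 288, 287.5, 254.6], [289, 272, 5, 7, 26, 290.9, 274.8], [304, 277, 12, 9, 73, 309.4, 281.2]]
60 [[368, 170, 20, 22, 344, 377.9, 180.3], [392, 183, 5, 4, 18, 394.2, 184.5]]
[[279, 244, 18, 22, 321, 287.4, 254.7], [289, 272, 5, 7, 30, 291.1, 275.0], [304, 276, 12, 10, 83, 309.3, 281.1]]
```

```bash
python3 - <<'E'
from h import *
from workcell import eyes
s=eyes.camera("scene");d=eyes.camera("side")
k,e=tri(ray(s,(378,180.3)),ray(d,(287.4,254.7)));print("knob",k,e)
t,e=tri(ray(s,(394.4,184.6)),ray(d,(291,275)));print("tab",t,e)
for z in (.172,.143): 
  print(z,plane(s,(394.4,184.6),z),plane(d,(291,275),z))
for z in (.113,.105):j=plane(d,(309.4,281.1),z);print("jar tab",j,np.degrees(np.arctan2(*(j-k)[[1,0]])))
print(np.degrees(np.arctan2(*(t-k)[[1,0]])))
E
```

```text
knob [0.48849683 0.27033151 0.16753253] 0.0005542209175273142
tab [0.47787605 0.31425833 0.14413989] 0.001039354466599215
0.172 [0.51218055 0.29913313 0.172     ] [0.47663158 0.34175666 0.172     ]
0.143 [0.47717167 0.31501329 0.143     ] [0.47757377 0.31256334 0.143     ]
jar tab [0.43380649 0.30014489 0.113     ] 151.40384227726545
jar tab [0.43365649 0.29225447 0.105     ] 158.21045537840368
103.5923118161893
```

```bash
python3 -m crank '{"dr":[[0,0,-0.1],[0,0,-0.27],[0,0,-0.44],[0,0,-0.61],[0,0,-0.78],[0,0,-0.95],[0,0,-1.12],[0,0,-1.29],[0,0,-1.46],[0,0,-1.63]],"travel":[[0,0,-0.03],[0.03,-0.03,-0.06],[0.07,-0.07,-0.07],[0.11,-0.11,-0.07],[0.15,-0.15,-0.07],[0.19,-0.19,-0.07],[0.23,-0.235,-0.07],[0.27,-0.275,-0.07],[0.31,-0.32,-0.07],[0.35,-0.36,-0.07]],"hand":[0.085,0.085,0.085,0.085,0.085,0.085,0.085,0.085,0.085,0.085]}'
python3 - <<'E'
from h import *
from workcell import bot
o=bot.get_obs();R=Ro.from_quat(o["tool_rot"]).as_matrix()
print(o["clock"],o["joint_pos"],o["eef_pos"],R, R.T@(np.array([.4885,.2703,.29])-o["eef_pos"]))
E
```

```text
clock: 1.6
eef_pos: [0.3773, 0.0013, 0.3016]
tool_rot: [0.534, 0.845, 0.0, 0.001]
ft_force: [1.8, -0.2, -0.1]
grip_width: 0.0851
1.6 [ 3.68862195e-03 -2.79072399e-02 -1.18037348e-01  1.47940901e+00
 -2.31956698e-04  1.13038266e+00] [0.37727339 0.00132123 0.30164659] [[-4.29646821e-01  9.02996138e-01  1.25805701e-03]
 [ 9.02996707e-01  4.29647409e-01 -2.27317756e-04]
 [-7.45787991e-04  1.03835499e-03 -9.99999183e-01]] [0.19510747 0.21599114 0.01172537]
```

```bash
python3 -m crank '{"dr":[[0,0,0],[0,0,0],[0,0,0],[0,0,0],[0,0,0],[0,0,0],[0,0,0],[0,0,0]],"travel":[[0.035,0.04,0],[0.07,0.08,0],[0.11,0.12,0],[0.15,0.165,0.005],[0.18,0.2,0.01],[0.195,0.216,0.012],[0.195,0.216,0.012],[0.195,0.216,0.012]],"hand":[0.085,0.085,0.085,0.085,0.085,0.085,0.085,0.085]}'
python3 - <<'E'
from h import *
import pickle
from workcell import bot,eyes
o=bot.get_obs();c=eyes.camera("wrist");pickle.dump((o,c),open("w1.pkl","wb"))
cv2.imwrite("pics/w1.png",np.clip(c["color"][:,:,::-1].astype(float)*1.5,0,255).astype('uint8'))
print(o["clock"],o["joint_pos"],o["eef_pos"],o["ft_force"])
E
```

```text
clock: 2.6
eef_pos: [0.4896, 0.267, 0.2893]
tool_rot: [0.537, 0.844, -0.0, -0.0]
ft_force: [0.0, 0.3, -0.1]
grip_width: 0.0849
2.6 [ 4.99355754e-01  3.44405494e-01  2.96317463e-01  1.52335082e+00
 -2.74097049e-04  1.63247108e+00] [0.48957682 0.26695288 0.28930807] [ 0.02900165  0.26131371 -0.10974975]
```

View pics/w1.png

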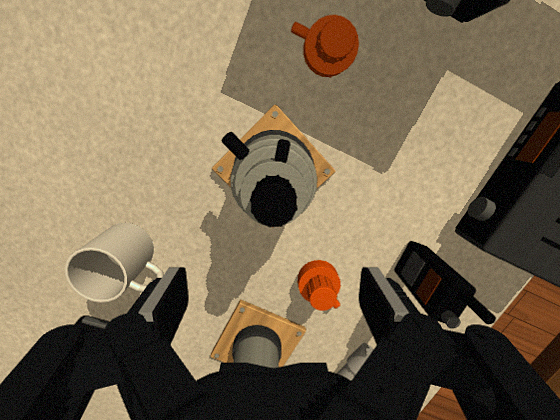

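```bash
cat > ang.py <<'E'
from h import *
def ang(o,c,x0,y0,x1,y1,zk,zt,zj=.113,th=32):
    g=cv2.GaussianBlur(c["color"],(3,3),0)[y0:y1,x0:x1].max(2);m=(g<th).astype('uint8')
    n,l,st,ce=cv2.connectedComponentsWithStats(m)
    for i in range(1,n):
        if st[i][4]<25: continue
        p=ce[i]+[x0,y0]; ys,xs=np.nonzero(l==i)
        print("blob",st[i].tolist(),p.round(1),{z:plane(c,p,z,o).round(4).tolist() for z in (zk,zt,zj)}, cv2.minAreaRect(np.stack([xs+x0,ys+y0],1).astype(np.float32)))
E
python3 - <<'E'
from ang import *; import pickle
o,c=pickle.load(open("w1.pkl","rb"))
ang(o,c,210,110,325,235,.168,.143)
for X in ([.4885,.2703,.168],[.4885,.2703,.0]): print(proj(c,X,o))
E
```

```text
blob [12, 23, 30, 27, 396] [235.9 145.5] {0.168: [0.4382, 0.3029, 0.168], 0.143: [0.4365, 0.2994, 0.143], 0.113: [0.4344, 0.2951, 0.113]} ((234.9017333984375, 145.81106567382812), (28.105592727661133, 22.685230255126953), 17.52556800842285)
blob [64, 30, 16, 22, 249] [282.  150.5] {0.168: [0.476, 0.316, 0.168], 0.143: [0.4779, 0.3137, 0.143], 0.113: [0.4801, 0.3109, 0.113]} ((281.8461608886719, 150.2692108154297), (11.963083267211914, 21.768888473510742), 11.309932708740234)
blob [40, 65, 47, 52, 1862] [273.1 201.1] {0.168: [0.4885, 0.2714, 0.168], 0.143: [0.4915, 0.2649, 0.143], 0.113: [0.4951, 0.2571, 0.113]} ((272.827880859375, 200.6065673828125), (50.247337341308594, 45.53947448730469), 84.80557250976562)
[[272.61607338 202.1761946 ]]
[[272.95405592 169.65419955]]
```

```bash
python3 -m crank '{"dr":[[0,0,0],[0,0,0],[0,0,0],[0,0,0],[0,0,0],[0,0,0],[0,0,0]],"travel":[[0.004,0.001,0.03],[0.004,0.001,0.07],[0.004,0.001,0.105],[0.004,0.001,0.13],[0.004,0.001,0.137],[0.004,0.001,0.137],[0.004,0.001,0.137]],"hand":[0.085,0.085,0.085,0.085,0.085,0.085,0.085]}'
python3 - <<'E'
from h import *
import pickle
from workcell import bot,eyes
o=bot.get_obs();c=eyes.camera("wrist")
cv2.imwrite("pics/w2.png",np.clip(c["color"][:,:,::-1].astype(float)*1.5,0,255).astype('uint8'))
print(o["clock"],o["joint_pos"],o["eef_pos"],o["ft_force"])
E
```

```text
clock: 3.52
eef_pos: [0.49, 0.2718, 0.154]
tool_rot: [0.537, 0.844, 0.001, 0.001]
ft_force: [-0.6, 0.5, 0.3]
grip_width: 0.0847
3.525 [ 5.06465480e-01  4.00118792e-01  2.43943410e-02  1.19218133e+00
 -5.80279235e-06  1.63967981e+00] [0.49001318 0.27182175 0.15395732] [-0.56425421  0.47180044  0.28778824]
```

View pics/w2.png

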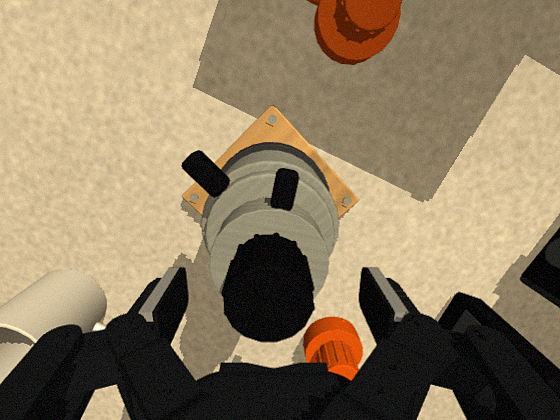

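```bash
python3 -m crank '{"dr":[[0,0,0],[0,0,0],[0,0,0],[0,0,0],[0,0,0],[0,0,0],[0,0,0],[0,0,0]],"travel":[[0,-0.002,0.001],[0,-0.002,0.001],[0,-0.002,0.001],[0,-0.002,0.001],[0,-0.002,0.001],[0,-0.002,0.001],[0,-0.002,0.001],[0,-0.002,0.001]],"hand":[0.07,0.055,0.045,0.042,0.035,0.03,0.03,0.03]}'
python3 - <<'E'
from h import *
from workcell import bot,eyes
o=bot.get_obs();c=eyes.camera("wrist")
cv2.imwrite("pics/w3.png",np.clip(c["color"][:,:,::-1].astype(float)*1.5,0,255).astype('uint8'))
print(o["clock"],o["joint_pos"],o["eef_pos"],o["ft_force"],o["ft_torque"],o["grip_width"])
E
```

```text
clock: 4.58
eef_pos: [0.4872, 0.2707, 0.1516]
tool_rot: [0.537, 0.844, 0.0, 0.0]
ft_force: [-2.2, -0.8, 3.9]
grip_width: 0.0386
4.575 [ 5.07187169e-01  3.98336001e-01  1.51249281e-02  1.18751488e+00
 -1.98445590e-05  1.64002150e+00] [0.48721211 0.27072304 0.15155349] [-2.24284003 -0.77661046  3.92145875] [-0.21665379  0.40605135 -0.04140877] 0.03859100567199096
```

View pics/w3.png

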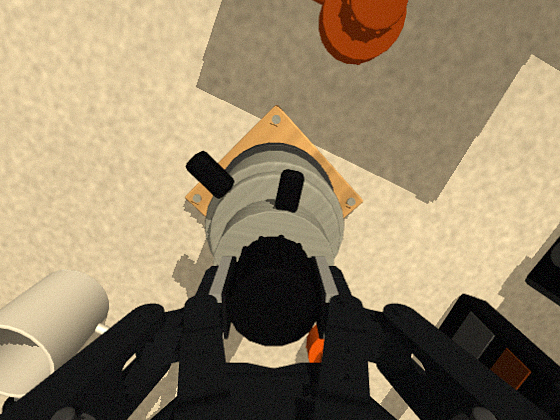

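```bash
python3 -m crank '{"dr":[[0,0,-0.08],[0,0,-0.2],[0,0,-0.33],[0,0,-0.46],[0,0,-0.59],[0,0,-0.72],[0,0,-0.83],[0,0,-0.9],[0,0,-0.9],[0,0,-0.9]],"travel":[[0,0,0],[0,0,0],[0,0,0],[0,0,0],[0,0,0],[0,0,0],[0,0,0],[0,0,0],[0,0,0],[0,0,0]],"hand":[0.03,0.03,0.03,0.03,0.03,0.03,0.03,0.03,0.03,0.03]}'
python3 - <<'E'
from h import *
import pickle
from workcell import bot,eyes
o=bot.get_obs();c=eyes.camera("wrist");pickle.dump((o,c),open("w4.pkl","wb"))
cv2.imwrite("pics/w4.png",np.clip(c["color"][:,:,::-1].astype(float)*1.5,0,255).astype('uint8'))
print(o["clock"],o["joint_pos"],o["eef_pos"],o["ft_force"],o["ft_torque"],o["grip_width"])
from ang import ang
ang(o,c,150,80,420,225,.168,.143)
E
```

```text
clock: 5.88
eef_pos: [0.4871, 0.2707, 0.1507]
tool_rot: [0.117, 0.993, -0.0, -0.0]
ft_force: [0.3, 0.6, -2.1]
grip_width: 0.0384
5.875 [5.07172509e-01 3.99383534e-01 1.45017062e-02 1.18674612e+00
 4.26350523e-05 7.40975696e-01] [0.48710045 0.27067334 0.15074163] [ 0.32864218  0.62314277 -2.08396887] [-0.0148303   0.00102381 -0.03451226] 0.03841292956791965
blob [93, 46, 61, 86, 1948] [287.2 167.8] {0.168: [0.4327, 0.2914, 0.168], 0.143: [0.4372, 0.2915, 0.143], 0.113: [0.4425, 0.2917, 0.113]} ((287.7212219238281, 168.36642456054688), (79.48478698730469, 60.68367004394531), 58.87752914428711)
blob [67, 81, 23, 27, 105] [227.2 171.4] {0.168: [0.4284, 0.2664, 0.168], 0.143: [0.4319, 0.2616, 0.143], 0.113: [0.4362, 0.2558, 0.113]} ((226.19419860839844, 172.48312377929688), (4.839255332946777, 34.058555603027344), 40.0302619934082)
```

View pics/w4.png

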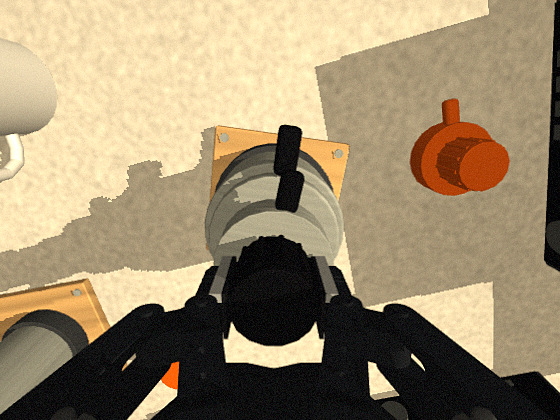

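```bash
python3 - <<'E'
from h import *
import pickle
o,c=pickle.load(open("w4.pkl","rb"))
k=np.array([.4876,.2708])
for p,z in(((288.5,147),.111),((288.5,127),.113),((290.5,190),.143)):
    q=plane(c,p,z,o)[:2]-k; print(q,np.hypot(*q),np.degrees(np.arctan2(q[1],q[0])))
E
```

```text
[-0.0568097   0.02437024] 0.061816265375389014 156.78161928707263
[-0.06817024  0.02677447] 0.07323969804088373 158.5571410212947
[-0.03884541  0.01989922] 0.04364567216431437 152.87543548733726
```

```bash
python3 -m crank '{"dr":[[0,0,-0.07],[0,0,-0.07],[0,0,-0.07],[0,0,-0.07]],"travel":[[0,0,0],[0,0,0.001],[0,0,0.002],[0,0,0.003]],"hand":[0.03,0.03,0.03,0.03]}'
```

```text
clock: 6.42
eef_pos: [0.4873, 0.2708, 0.1482]
tool_rot: [0.082, 0.997, 0.0, -0.0]
ft_force: [-0.1, 0.4, -1.7]
grip_width: 0.0388
```

```bash
python3 -m crank '{"dr":[[0,0,0],[0,0,0],[0,0,0],[0,0,0],[0,0,0],[0,0,0]],"travel":[[0,0,0.001],[0,0,0.003],[0,0,0.005],[0,0,0.006],[0,0,0.007],[0,0,0.007]],"hand":[0.03,0.03,0.03,0.03,0.03,0.03]}'
python3 - <<'E'
from h import *
from workcell import bot,eyes
o=bot.get_obs();c=eyes.camera("wrist");d=eyes.camera("side")
cv2.imwrite("pics/w5.png",np.clip(c["color"][:,:,::-1].astype(float)*1.5,0,255).astype('uint8'))
b=d["color"][200:340,200:380,::-1]
cv2.imwrite("pics/s5.png",np.clip(cv2.resize(b,None,fx=4,fy=4).astype(float)*1.5,0,255).astype('uint8'))
print(o["clock"],o["eef_pos"],o["ft_force"],o["ft_torque"],o["grip_width"])
E
```

```text
clock: 7.18
eef_pos: [0.4873, 0.2707, 0.1415]
tool_rot: [0.081, 0.997, 0.0, 0.0]
ft_force: [-0.7, 0.3, -1.1]
grip_width: 0.0387
7.175 [0.48727778 0.27073832 0.14152247] [-0.7092884   0.34984575 -1.11561029] [-0.11788133  0.12456919  0.00183437] 0.03869040980312936
```

View pics/w5.png

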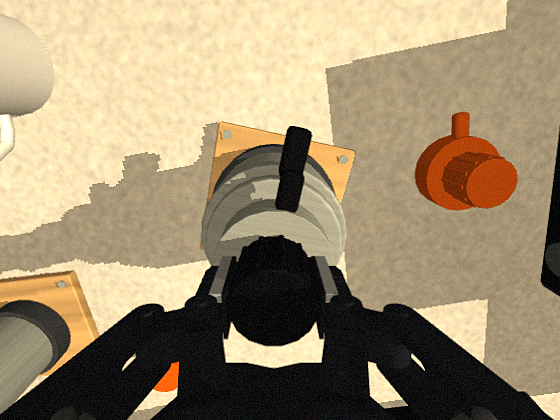

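View pics/s5.png

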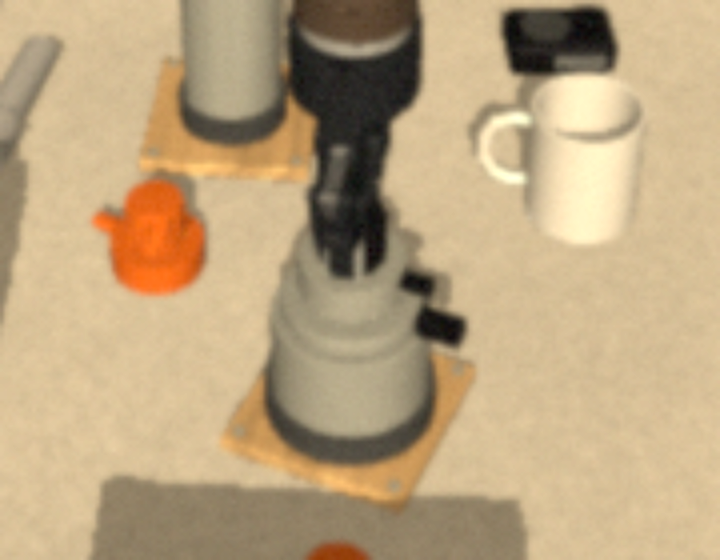

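```bash
python3 -m crank '{"dr":[[0,0,0],[0,0,0],[0,0,0]],"travel":[[0,0,0.001],[0,0,0.002],[0,0,0.002]],"hand":[0.03,0.03,0.03]}'
```

```text
clock: 7.65
eef_pos: [0.4875, 0.2708, 0.1412]
tool_rot: [0.081, 0.997, 0.0, 0.001]
ft_force: [-2.9, -1.3, 8.8]
grip_width: 0.0393
```

```bash
python3 -m crank '{"dr":[[0,0,0],[0,0,0.1],[0,0,0.22],[0,0,0.34],[0,0,0.46],[0,0,0.58],[0,0,0.7],[0,0,0.82],[0,0,0.94],[0,0,1.0]],"travel":[[0,0,-0.001],[0,0,-0.001],[0,0,-0.0005],[0,0,0],[0,0,0.0005],[0,0,0.001],[0,0,0.001],[0,0,0.0015],[0,0,0.002],[0,0,0.002]],"hand":[0.03,0.03,0.03,0.03,0.03,0.03,0.03,0.03,0.03,0.03]}'
python3 - <<'E'
from h import *
from workcell import bot,eyes
o=bot.get_obs();c=eyes.camera("wrist")
cv2.imwrite("pics/w6.png",np.clip(c["color"][:,:,::-1].astype(float)*1.5,0,255).astype('uint8'))
print(o["clock"],o["joint_pos"],o["eef_pos"],o["ft_force"],o["ft_torque"],o["grip_width"])
E
```

```text
clock: 8.9
eef_pos: [0.4881, 0.2706, 0.1384]
tool_rot: [0.55, 0.835, 0.001, 0.001]
ft_force: [-0.8, -2.0, 4.8]
grip_width: 0.0389
8.9 [ 5.06823294e-01  4.08000601e-01 -6.14225514e-03  1.15456837e+00
 -1.00689712e-03  1.67197952e+00] [0.48809393 0.270638   0.1384312 ] [-0.8137978  -2.02032858  4.82115642] [-0.37890168  0.14600438  0.03210185] 0.038871819975630335
```

View pics/w6.png

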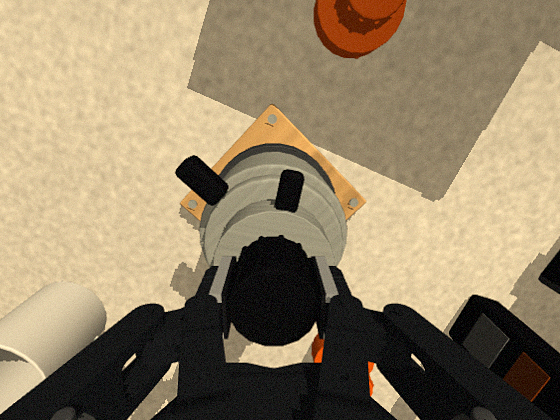

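```bash
python3 -m crank '{"dr":[[0,0,0.1],[0,0,0.2],[0,0,0.28],[0,0,0.34],[0,0,0.38],[0,0,0.42],[0,0,0.42]],"travel":[[0,0,0],[0,0,0.0005],[0,0,0.001],[0,0,0.001],[0,0,0.001],[0,0,0.001],[0,0,0.001]],"hand":[0.03,0.03,0.03,0.03,0.03,0.03,0.03]}'
python3 - <<'E'
from h import *
from workcell import bot,eyes
import pickle
o=bot.get_obs();c=eyes.camera("wrist");pickle.dump((o,c),open("w7.pkl","wb"))
cv2.imwrite("pics/w7.png",np.clip(c["color"][:,:,::-1].astype(float)*1.5,0,255).astype('uint8'))
R=Ro.from_quat(o["tool_rot"]).as_matrix();print("toolx",np.degrees(np.arctan2(R[1,0],R[0,0])))
print(o["clock"],o["joint_pos"],o["eef_pos"],o["ft_force"],o["ft_torque"],o["grip_width"])
E
```

```text
clock: 9.82
eef_pos: [0.4878, 0.2709, 0.1372]
tool_rot: [0.711, 0.704, 0.001, 0.0]
ft_force: [-0.7, -1.7, 5.4]
grip_width: 0.0385
toolx 89.44548923110165
9.825 [ 5.07248761e-01  4.08971983e-01 -7.93832926e-03  1.15221482e+00
 -5.26739377e-04  2.08772300e+00] [0.48778132 0.27090265 0.13724049] [-0.71372988 -1.71310671  5.36916723] [-0.35077161  0.24163884  0.62822839] 0.03854645775450154
```

View pics/w7.png

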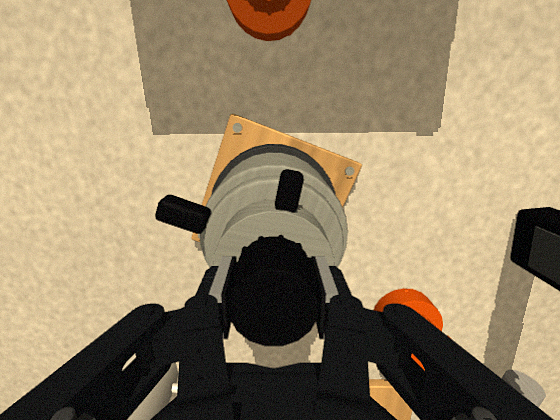

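```bash
python3 -m crank '{"dr":[[0,0,0.04],[0,0,0.08],[0,0,0.08]],"travel":[[0,0,0],[0,0,0],[0,0,0]],"hand":[0.03,0.03,0.03]}'
python3 - <<'E'
from h import *
from workcell import bot,eyes
o=bot.get_obs();c=eyes.camera("wrist")
R=Ro.from_quat(o["tool_rot"]).as_matrix();print("toolx",np.degrees(np.arctan2(R[1,0],R[0,0])))
print(o["clock"],o["eef_pos"],o["ft_force"],o["ft_torque"])
k=o["eef_pos"][:2]
cv2.imwrite("pics/w8.png",np.clip(c["color"][:,:,::-1].astype(float)*1.5,0,255).astype('uint8'))
g=cv2.GaussianBlur(c["color"],(3,3),0).max(2)
m=(g<32).astype('uint8');n,l,st,ce=cv2.connectedComponentsWithStats(m)
for i in range(1,n):
  if 150<st[i][4]<3000 and 130<ce[i][1]<250 and 120<ce[i][0]<330:
    for z in (.129,.111):
      q=plane(c,ce[i],z,o)[:2]-k; print(ce[i].round(),z,np.hypot(*q).round(4),np.degrees(np.arctan2(q[1],q[0])).round(1))
E
```

```text
clock: 10.25
eef_pos: [0.488, 0.272, 0.1372]
tool_rot: [0.737, 0.675, 0.002, -0.0]
ft_force: [1.0, 1.2, 4.7]
grip_width: 0.0388
toolx 84.98545532223102
10.25 [0.48796113 0.27201702 0.13718044] [0.96958037 1.22915092 4.70181918] [0.44199044 0.07029179 1.46425879]
[283. 192.] 0.129 0.0428 77.5
[283. 192.] 0.111 0.0384 75.6
[181. 222.] 0.129 0.0554 147.3
[181. 222.] 0.111 0.0581 155.7
```

```bash
python3 -m crank '{"dr":[[0,0,0],[0,0,0],[0,0,0],[0,0,0],[0,0,0],[0,0,0],[0,0,0],[0,0,0],[0,0,0],[0,0,0]],"travel":[[0,0,0],[0,0,0],[0,0,0],[0,0,0],[0,0,0],[0,0,-0.01],[0,0,-0.04],[0,0,-0.08],[0,0,-0.13],[0,0,-0.14]],"hand":[0.045,0.06,0.075,0.085,0.085,0.085,0.085,0.085,0.085,0.085]}'
python3 - <<'E'
from h import *
from workcell import bot,eyes
o=bot.get_obs();c=eyes.camera("wrist");s=eyes.camera("scene");d=eyes.camera("side")
print(o["clock"],o["eef_pos"],o["ft_force"])
cv2.imwrite("pics/w9.png",np.clip(c["color"][:,:,::-1].astype(float)*1.5,0,255).astype('uint8'))
b=lambda i,x,y:np.clip(cv2.resize(i["color"][y:y+140,x:x+100,::-1],(400,560)).astype(float)*1.5,0,255).astype('uint8')
cv2.imwrite("pics/s9.png",np.hstack([b(s,325,130),b(d,240,205)]))
k=np.array([.488,.2708])
g=cv2.GaussianBlur(c["color"],(3,3),0).max(2)
m=(g<32).astype('uint8');n,l,st,ce=cv2.connectedComponentsWithStats(m)
for i in range(1,n):
  if 100<st[i][4]<4000 and 90<ce[i][1]<260 and 120<ce[i][0]<380:
    for z in (.154,.129,.111):
      q=plane(c,ce[i],z,o)[:2]-k; print(ce[i].round(),z,np.hypot(*q).round(4),np.degrees(np.arctan2(q[1],q[0])).round(1))
E
```

```text
clock: 11.55
eef_pos: [0.489, 0.2717, 0.2814]
tool_rot: [0.739, 0.674, 0.004, 0.001]
ft_force: [0.6, -0.5, 0.2]
grip_width: 0.0848
11.55 [0.48896422 0.27168401 0.28142641] [ 0.56289323 -0.46754502  0.16973714]
[273. 144.] 0.154 0.0567 83.2
[273. 144.] 0.129 0.0545 83.0
[273. 144.] 0.111 0.0529 82.8
[275. 155.] 0.154 0.0471 80.6
[275. 155.] 0.129 0.0439 79.9
[275. 155.] 0.111 0.0417 79.3
[218. 177.] 0.154 0.0553 144.9
[218. 177.] 0.129 0.0571 151.4
[218. 177.] 0.111 0.0588 155.9
[271. 205.] 0.154 0.0004 52.9
[271. 205.] 0.129 0.0071 -93.3
[271. 205.] 0.111 0.0125 -94.1
```

View pics/w9.png

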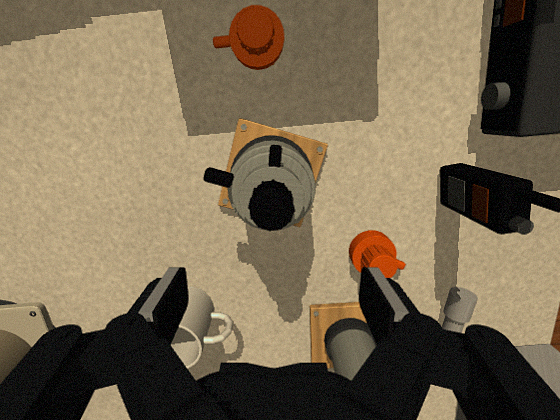

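View pics/s9.png

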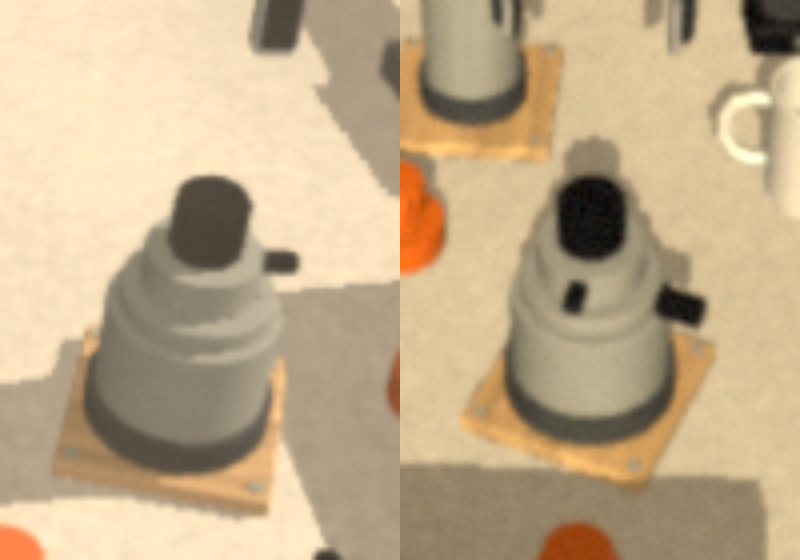

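```bash
python3 - <<'E'
from h import *
from workcell import bot,eyes
o=bot.get_obs();c=eyes.camera("wrist");s=eyes.camera("scene");d=eyes.camera("side")
b=cv2.resize(c["color"][125:235,195:325,::-1],None,fx=5,fy=5,interpolation=cv2.INTER_CUBIC)
cv2.imwrite("pics/w10.png",np.clip(b.astype(float)*2.2,0,255).astype('uint8'))
def blobs(c,x0,y0,x1,y1,th):
    g=c["color"][y0:y1,x0:x1].max(2); m=(g<th).astype('uint8')
    n,l,st,ce=cv2.connectedComponentsWithStats(m)
    return [((ce[i]+[x0,y0]).round(1).tolist(),int(st[i][4])) for i in range(1,n) if st[i][4]>8]
print(blobs(s,350,165,410,215,60));print(blobs(d,265,240,325,300,55))
E
```

```text
[([376.8, 185.5], 337), ([395.1, 195.2], 24)]
[([287.3, 259.0], 305), ([283.2, 279.0], 28), ([309.3, 281.1], 80)]
```

View pics/w10.png

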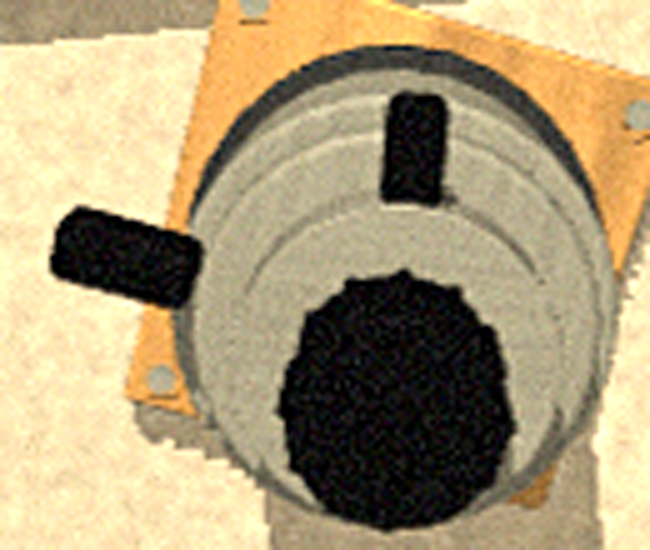

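```bash
python3 - <<'E'
from h import *
from workcell import bot,eyes
o=bot.get_obs();c=eyes.camera("wrist");s=eyes.camera("scene");d=eyes.camera("side")
# tight crop segmentation
def mr(x0,y0,x1,y1):
    g=cv2.resize(c["color"][y0:y1,x0:x1],None,fx=4,fy=4,interpolation=cv2.INTER_CUBIC);g=cv2.GaussianBlur(g,(5,5),0).max(2)
    n,l,st,ce=cv2.connectedComponentsWithStats((g<38).astype('uint8'));i=1+st[1:,4].argmax()
    return (ce[i]+.5)/4-.5+[x0,y0]
kb=plane(c,mr(245,177,305,235),.154,o); print("knob",kb)
t=mr(265,142,291,168);j=mr(200,164,237,190);print(t,j)
k2,e=tri(ray(s,(376.8,185.5)),ray(d,(287.3,259.0)));t2,e2=tri(ray(s,(395.1,195.2)),ray(d,(283.2,279)));print(k2,e,t2,e2)
A=lambda p,k:(np.hypot(*(p-k)[:2]).round(4),np.degrees(np.arctan2((p-k)[1],(p-k)[0])).round(1))
for k in(kb,k2,(kb+k2)/2): print(A(plane(c,t,.130,o),k),A(t2,k),A(plane(c,j,.110,o),k))
E
```

```text
knob [0.48828165 0.27117653 0.154     ]
[278.99723773 153.77567458] [221.00831627 175.58416801]
[0.48858496 0.26984176 0.1532697 ] 0.00037105088582720965 [0.49607657 0.31308502 0.12876913] 0.0009145509029845709
(np.float64(0.0436), np.float64(80.1)) (np.float64(0.0426), np.float64(79.5)) (np.float64(0.059), np.float64(156.5))
(np.float64(0.0449), np.float64(80.7)) (np.float64(0.0439), np.float64(80.2)) (np.float64(0.0598), np.float64(155.5))
(np.float64(0.0442), np.float64(80.4)) (np.float64(0.0433), np.float64(79.8)) (np.float64(0.0594), np.float64(156.0))
```

The lid's height shows it 14 mm lower, which is home. The angle reads 76 ± 2° against the expected 78°, so I'll regrip once and check it is on the stop.

```bash
python3 -m crank '{"dr":[[0,0,0],[0,0,0],[0,0,0],[0,0,0],[0,0,0],[0,0,0]],"travel":[[-0.001,0,0.03],[-0.001,0,0.07],[-0.001,0,0.11],[-0.001,0,0.135],[-0.001,0,0.142],[-0.001,0,0.142]],"hand":[0.085,0.085,0.085,0.085,0.085,0.085]}'
python3 -m crank '{"dr":[[0,0,0],[0,0,0],[0,0,0],[0,0,0],[0,0,0],[0,0,0]],"travel":[[0,0,0],[0,0,0],[0,0,0],[0,0,0],[0,0,0],[0,0,0]],"hand":[0.06,0.045,0.035,0.03,0.03,0.03]}'
python3 - <<'E'
from h import *
from workcell import bot
o=bot.get_obs();R=Ro.from_quat(o["tool_rot"]).as_matrix();print("toolx",np.degrees(np.arctan2(R[1,0],R[0,0])),o["ft_torque"],o["ft_force"])
E
```

```text
clock: 12.75
eef_pos: [0.4871, 0.2697, 0.1342]
tool_rot: [0.739, 0.674, -0.0, -0.0]
ft_force: [0.3, 0.7, -0.6]
grip_width: 0.0845
clock: 13.5
eef_pos: [0.4879, 0.2702, 0.1355]
tool_rot: [0.739, 0.674, 0.001, 0.0]
ft_force: [0.3, -0.1, 5.7]
grip_width: 0.0387
toolx 84.73078126569627 [-0.02254016  0.06648325  0.03179639] [ 0.34006928 -0.06043167  5.66110201]
```

```bash
python3 -m crank '{"dr":[[0,0,0.03],[0,0,0.05],[0,0,0.05]],"travel":[[0,0,0],[0,0,0],[0,0,0]],"hand":[0.03,0.03,0.03]}'
python3 - <<'E'
from h import *
from workcell import bot
o=bot.get_obs();R=Ro.from_quat(o["tool_rot"]).as_matrix();print("toolx",np.degrees(np.arctan2(R[1,0],R[0,0])),o["ft_torque"],o["ft_force"])
E
```

```text
clock: 13.88
eef_pos: [0.4877, 0.2702, 0.1354]
tool_rot: [0.754, 0.657, 0.001, 0.0]
ft_force: [1.0, -0.9, 4.7]
grip_width: 0.0386
toolx 82.09488060789616 [-0.14199141  0.00554469  1.32684532] [ 0.96144092 -0.86532641  4.67421948]
```

```bash
python3 -m crank '{"dr":[[0,0,-0.02],[0,0,-0.03],[0,0,-0.03]],"travel":[[0,0,0],[0,0,0],[0,0,0]],"hand":[0.03,0.03,0.03]}'
python3 -c "
from workcell import bot
print(bot.get_obs()['ft_torque'])"
python3 -m crank '{"dr":[[0,0,0],[0,0,0],[0,0,0],[0,0,0],[0,0,0],[0,0,0],[0,0,0],[0,0,0],[0,0,0],[0,0,0]],"travel":[[0,0,0],[0,0,0],[0,0,0],[0,0,0],[0,0,0],[0,0,-0.01],[0,0,-0.04],[0,0,-0.08],[0,0,-0.13],[0,0,-0.15]],"hand":[0.045,0.06,0.075,0.085,0.085,0.085,0.085,0.085,0.085,0.085]}'
python3 - <<'E'
from h import *
from workcell import bot,eyes
o=bot.get_obs();c=eyes.camera("wrist");s=eyes.camera("scene");d=eyes.camera("side")
cv2.imwrite("pics/w11.png",np.clip(c["color"][:,:,::-1].astype(float)*1.5,0,255).astype('uint8'))
def blobs(c,x0,y0,x1,y1,th):
    g=c["color"][y0:y1,x0:x1].max(2); m=(g<th).astype('uint8')
    n,l,st,ce=cv2.connectedComponentsWithStats(m)
    return [ce[i]+[x0,y0] for i in range(1,n) if st[i][4]>8]
S=blobs(s,350,165,410,215,60);D=blobs(d,265,240,325,300,55);print(S,D)
k,_=tri(ray(s,S[0]),ray(d,D[0]));t,_=tri(ray(s,S[1]),ray(d,D[1]));print(k,t,np.degrees(np.arctan2(t[1]-k[1],t[0]-k[0])))
print(o["clock"],o["eef_pos"],o["ft_force"])
E
```

```text
clock: 14.25
eef_pos: [0.4878, 0.2702, 0.1354]
tool_rot: [0.745, 0.667, 0.001, 0.0]
ft_force: [-1.4, -0.5, 5.5]
grip_width: 0.039
[-0.06626927  0.07783298  0.25164501]
clock: 15.5
eef_pos: [0.4883, 0.2704, 0.2889]
tool_rot: [0.746, 0.666, 0.003, 0.001]
ft_force: [0.3, 0.6, 0.2]
grip_width: 0.085
[array([376.93413174, 185.4760479 ]), array([395.04545455, 195.09090909])] [array([287.37333333, 259.01      ]), array([283.11111111, 279.        ]), array([309.325, 281.125])]
[0.48847894 0.27008504 0.15335268] [0.496142   0.31304581 0.12893042] 79.8863230583546
15.5 [0.48831664 0.27040763 0.28888957] [0.32828182 0.59848774 0.24651374]
```

View pics/w11.png

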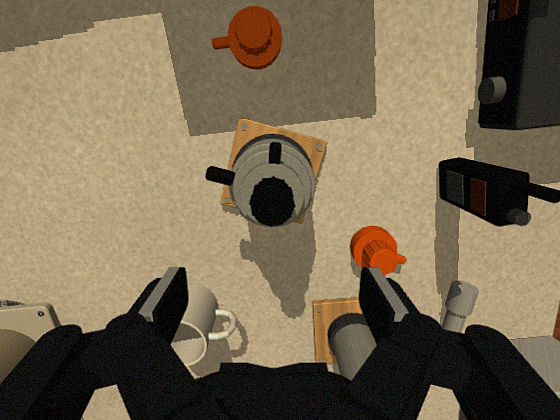

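The picture shows the lid seated with its knob at (271,201), its tab at (275,153) and the jar tab at (220,176). The angle is the same as before the retest, so the lid is against its stop. The hand is clear, so I'm handing in.

```bash
python3 -c "
from workcell import job
print(job.job_done())"
```

```text
the job is handed in; nothing more can be done
None
```

The lid is screwed home on the squat jar beside the radios, and I handed the job in at about 15.5 s with the gripper open and clear above it.

I gripped the black knob and turned the lid about 56° anticlockwise until its tab stood over the jar's tab. I then pressed it down; it sank 10 mm and met the bottom at about 9 N. From there I screwed it clockwise to the stop, following it down, let go and backed off.

- **Height:** by camera triangulation the lid sits 14 mm lower than at the start, which matches fully home.
- **Stop:** I regripped and turned clockwise again. Resistance rose to 1.3 N m within 3°, and the lid did not move between pictures.
- **Angle (slight disagreement):** the cameras read the lid's tab at about 76–77° clockwise of the jar's tab, against the nominal 78°. That is within my measuring error of about 2°, and the stop test and the height both agree it is home.

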